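# Empty the tipping tray of sheet holders into the parts bin

### The arm

A 7-joint arm with a two-finger parallel gripper is mounted at the origin on the work surface; the furniture and walls round the work are solid. World frame = base frame: x ahead of the robot, y to its left, z up, the work surface at z = 0. Lengths are in m, angles in rad, forces in N, time in s.
With the tool pointing down it reaches from about 0.4 to 0.9 m from the base axis. Payload 5.5 kg.
Tool frame: the origin (TCP) lies between the finger pads; the fingertips stand 8 mm ahead of it and the grasp point (between the pads) lies 11 mm behind it (nose_length is the z of the fingertips in the tool frame, in m); z points along the fingers, y is the direction in which the jaws open and shut (so a half turn about z gives the same grasp; the last joint's range is limited). The gripper opens to 92 mm and grips with 3 to 60 N. Pads are 19 mm wide; open, the fingers measure 130 mm over their backs; the gripper's body (75 mm by 190 mm) begins 47 mm behind the grasp point.
Start: joints at [-0.901, 0.501, -0.427, 1.55, 0.221, 1.138, -0.21], TCP at [0.257, 0.597, 0.235] pointing down, gripper open.
Joint ranges: [-2.88, 2.88], [-0.31, 2.03], [-1.54, 1.56], [0.2, 2.42], [-1.41, 4.55], [0.19, 2.02], [-2.57, 2.57]. Speed limits (rad/s): [2.57, 2.57, 3.14, 3.14, 3.14, 3.14, 3.14].

### API

Orientations are given as [roll, pitch, yaw] about the fixed x, y, z axes, in that order (R = Rz(yaw) Ry(pitch) Rx(roll)).
In Python, from workcell import * gives the robot as it stands.
- The arm moves only by the tool drive_tool, never from a script. Its arguments are lists of equal length, an entry for each row: "claw": the finger opening in mm, from 0 to 91.8; "offset": the shift along the tool's x, y, z in mm, a list of three; "roll": the turn about the tool's z in rad. A call has 1 to 20 rows; each row is the pose to reach, as a shift and turn from the pose commanded when the call began, along the tool's axes at that moment; what a row does not reach only later rows make up. A row lasts 1/10 s, in which the tool goes at most 50 mm and 8.59 degrees, less where a joint would pass 70% of its speed; a pose out of reach is approached as far as the arm can. A call with a gripper value outside its range is refused whole. The fingers move at their own pace and stop on an object; the grip force is fixed at half the most. Time passes only in rows, so rows that repeat a pose let the fingers close. It gives the time, the measured TCP pose, the force and the opening at its end, in the units of the state.
- sense(): the state, without advancing time (a new reading comes with each control period).
- camera(name): name is "scene" or "top"; returns the picture (384x512x3 uint8, red, green, blue); there is no depth.
- camera_params(name): a dict with "vfov" (degrees; the focal length in pixels is half the picture's height over the tangent of half this angle, whatever the lens; pixels are square), "cx", "cy" (the principal point, pixels), "cam_to_world" (4x4, takes a point from camera to world coordinates). Camera axes: x right, y up, looking along -z (the intrinsics and any distortion apply to the point x, -y, -z); pixel columns grow to the right and rows downward; lengths in m; the calibration is good to about 2 mm. A picture is of the moment at which its call begins. camera_params takes no time and is no camera call.
- job_done(): hands the job in, once; it reports no verdict.
The state is a dict: "time_s": time; "qpos": joint angles; "dq": joint speeds; "tau": joint torques, N m; "eef_pos": TCP position; "eef_rot": TCP orientation; "force": force on the tool from outside, world axes, zero at the start; "moment": the same for the moment, N m; "finger_gap": opening from 0.0 (shut) to 1.0 (fully open).
Only numpy, scipy, OpenCV 4.12 (cv2) and the standard library are available. Lean on these libraries where they do the work, as an engineer would, in place of code of your own. Each camera call takes 0.05 s, during which the arm holds its last target.

### The job

Empty the tipping tray of sheet holders: slide the white parts bin along the bench under the tray's spout, square between the guide rails and fully home against the crossbar, then push the tray's thumb plate down until its spring catch holds the tray tipped on its own and all five sheet holders have slid out into the bin. Feel for the catch and do not force anything: never push the tray or the bin harder than 25 newtons. Leave the tray caught and the bin upright in its place, and do not disturb the tape roll, the deburring tool or the calliper.

Things in the scene. Friction and masses are not known exactly. Their poses are not given: they have to be found in the camera images.
- tray_pivot (a point): middle of the hinge line of the tipping tray, 165 mm above the bench. Frame of the stand (fixed to the bench): y level towards the tray's open spout end, where the bin belongs; x along the hinge line, away from the thumb plate's side; z up. Two uprights at x = -0.0725 and +0.0725, 4 mm thick, 192 mm high, y = -0.035 to 0.05.
- spout_edge (a point): middle of the floor's edge at the open spout end of the tray; its frame turns with the tray. The tray is an aluminium trough, 84 mm wide inside, 252 mm long, walls 36 mm high, from 135 mm behind the hinge line to 117 mm in front of it. The holders start to slide out over this edge at about 0.23 to 0.4 rad of tilt.
- tray (a joint): tilt in rad: 0 level (start), grows as the spout goes down. A spring lifts it back to level (2 to 5 N at the thumb plate). A roller catch takes a pin on the tray and then holds it tipped; its setting is not measured: it snaps in between 0.42 and 0.67 rad. The push rises to 8 to 13 N there, drops near zero at the snap, and 1 to 3 mm on, a rubber stop (some 10 N per mm) ends the travel.
- press_plate (a point): middle of the top face of the thumb plate, a flat flange on the tray's side wall by the spout, level with the rim, on the robot's side: 46 mm (x) by 42 mm (y), 3 mm thick. Its frame turns with the tray. Pushed straight down it tips the tray: at 0.5 rad it is 53 mm lower and within 5 mm of its first place in plan.
- bin: loose white parts bin, 114 wide (its x), 193 long (its y), 76 mm high, 0.11 kg, open on top; low front wall (48 mm) at its +y end, facing the stand; flat full-height back wall at its -y end, outer face 92 mm from the origin at mid-height. Origin at the centre of its underside, on the bench.
- bin_home (a point): point on the bench where the bin's origin lies when it is home: low front against the stand's 30 mm high crossbar, between two guide rails (18 mm high, 110 mm apart, mouths flared, 65 mm long from the crossbar). Frame of the stand: the bin is slid home along its -y and is square when its y is parallel to this y.
- tape: loose roll of masking tape lying flat, 104 mm across, 24 mm high; origin at the centre of its underside. Bystander.
- deburrer: loose hand deburring tool lying on the bench, 126 x 15 x 15 mm along its y; origin under its middle. Bystander.
- caliper: loose calliper lying flat, 258 mm along its y, 74 mm wide, 16 mm high; origin under its middle. Bystander.
- holder_0: one of five spring sheet holders lying in the tray: round body, about 64 x 12 x 12 mm, 16 g; origin on its underside at mid-length, its y along its length. At the end it must lie in the bin.
- holder_1: one of five spring sheet holders lying in the tray: round body, about 64 x 12 x 12 mm, 16 g; origin on its underside at mid-length, its y along its length. At the end it must lie in the bin.
- holder_2: one of five spring sheet holders lying in the tray: round body, about 64 x 12 x 12 mm, 16 g; origin on its underside at mid-length, its y along its length. At the end it must lie in the bin.
- holder_3: one of five spring sheet holders lying in the tray: round body, about 64 x 12 x 12 mm, 16 g; origin on its underside at mid-length, its y along its length. At the end it must lie in the bin.
- holder_4: one of five spring sheet holders lying in the tray: round body, about 64 x 12 x 12 mm, 16 g; origin on its underside at mid-length, its y along its length. At the end it must lie in the bin.

How it is judged:
By the outcome, as a careful person would: the job done as asked, in the order asked, and still so for the second after the job is handed in, with the robot touching nothing.
It also fails if it takes over 51 s, if anything falls off the work surface, if the arm or the gripper's body presses on something with over 40 N, if the wrist force passes 120 N, or if a joint passes its speed limit or range.

## Working session

There is one attempt and no reset: what is moved stays moved. The work goes in short steps, Python scripts to look and compute and a tool call to move; the robot and the scene stay as the last step left them, time stands still between calls to the robot, and variables do not carry over. Pictures are saved under pics/ and viewed, and the job is handed in when it is done.

Besides the shell and the picture viewer there is one more tool, called after "Request:" as name([rows], argument=value, ...), one row to a line, values as JSON. drive_tool: Moves the arm, as the interface text tells. Its arguments: {"type":"object","properties":{"claw":{"type":"array"},"offset":{"type":"array"},"roll":{"type":"array"}},"required":["claw","offset","roll"]}

```bash
mkdir -p pics; ls
python3 - <<'E'
from workcell import *
import cv2
for n in("scene","top"):
    im=camera(n); cv2.imwrite(f"pics/{n}0.png",im[:,:,::-1]); p=camera_params(n); print(n,p)
print(sense())
E
```

```text
pics
scene {'vfov': 55.28005378066709, 'cx': 252.27078223980376, 'cy': 191.8984532806607, 'cam_to_world': array([[ 0.29864899,  0.62269968, -0.72322465, -0.08598274],
       [-0.95420845,  0.1811915 , -0.23802493, -0.27737781],
       [-0.01717589,  0.76119298,  0.64829796,  0.68673573],
       [ 0.        ,  0.        ,  0.        ,  1.        ]])}
top {'vfov': 56.401897815698966, 'cx': 252.30758176347203, 'cy': 194.39006766220623, 'cam_to_world': array([[-0.00766661,  0.99176872, -0.12781247,  0.44021253],
       [-0.9995154 , -0.00374405,  0.03090206, -0.06573348],
       [ 0.03016916,  0.12798745,  0.99131682,  0.98733072],
       [ 0.        ,  0.        ,  0.        ,  1.        ]])}
{'time_s': 0.1, 'qpos': array([-0.90084609,  0.50175928, -0.42683622,  1.55130322,  0.22084708,
        1.13832051, -0.210286  ]), 'dq': array([-0.00114084, -0.00362811, -0.00038131, -0.00243707,  0.00131402,
        0.00252861,  0.00056698]), 'tau': array([-9.98992677e-03, -5.67863882e+01, -5.83866656e+00, -2.79918140e+01,
       -6.92543085e-02,  2.40466726e-02,  1.94815266e-05]), 'eef_pos': array([0.25695529, 0.59640123, 0.23379894]), 'eef_rot': array([-3.13986839e+00, -3.46213832e-05,  2.73494127e+00]), 'force': array([-0.21688778,  0.13027941, -0.20956255]), 'moment': array([ 0.01160139, -0.00621694, -0.02595451]), 'finger_gap': 0.9990154486532742}
```

View pics/scene0.png

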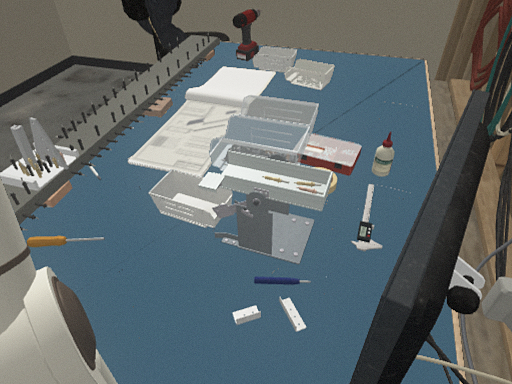

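View pics/top0.png

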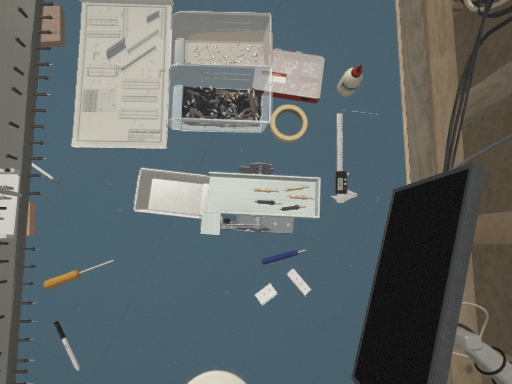

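Run:
```python
import cv2
a=cv2.imread("pics/top0.png")[150:245,120:330]; cv2.imwrite("pics/top0z.png",cv2.resize(a,None,fx=3.8,fy=3.8,interpolation=cv2.INTER_CUBIC))
a=cv2.imread("pics/scene0.png")[145:265,140:345]; cv2.imwrite("pics/scene0z.png",cv2.resize(a,None,fx=3.9,fy=3.9,interpolation=cv2.INTER_CUBIC))
```

```text
(no output)
```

View pics/top0z.png

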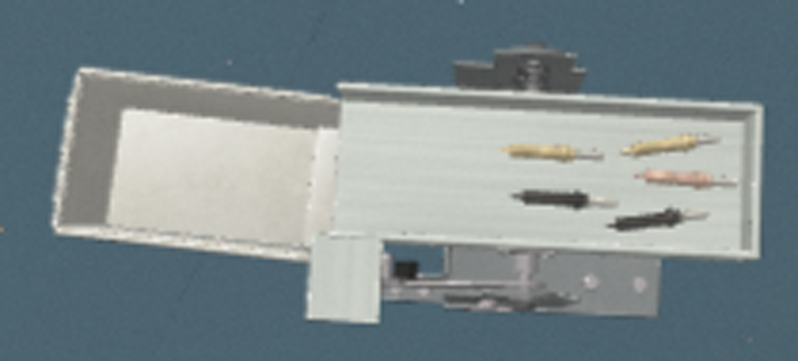

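View pics/scene0z.png

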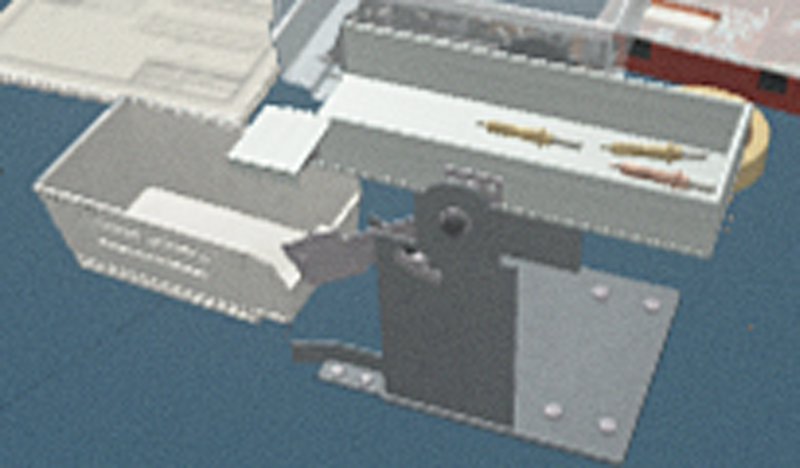

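```bash
cat > h.py <<'E'
from workcell import *
import numpy as np,cv2
P={n:camera_params(n) for n in("scene","top")}
def ray(n,u,v):
    p=P[n];f=192/np.tan(np.radians(p["vfov"]/2));M=np.array(p["cam_to_world"])
    d=M[:3,:3]@np.array([(u-p["cx"])/f,-(v-p["cy"])/f,-1]);return M[:3,3],d/np.linalg.norm(d)
def onz(n,u,v,z):
    o,d=ray(n,u,v);return o+d*(z-o[2])/d[2]
def tri(a,b):
    o1,d1=ray("scene",*a);o2,d2=ray("top",*b)
    A=np.stack([d1,-d2],1);s=np.linalg.lstsq(A,o2-o1,rcond=None)[0]
    p,q=o1+s[0]*d1,o2+s[1]*d2;return (p+q)/2,np.linalg.norm(p-q)
def proj(n,X):
    p=P[n];f=192/np.tan(np.radians(p["vfov"]/2));M=np.linalg.inv(np.array(p["cam_to_world"]))
    c=M[:3,:3]@X+M[:3,3];return np.array([p["cx"]-f*c[0]/c[2],p["cy"]+f*c[1]/c[2]])
tz=lambda x,y:(120+x/3.8,150+y/3.8)
sz=lambda x,y:(140+x/3.9,145+y/3.9)
E
python3 - <<'E'
from h import *
np.set_printoptions(precision=4,suppress=True)
for nm,s,t in [("pl fl",(268,104),(314,234)),("pl fr",(332,117),(383,238)),("pl nr",(298,173),(379,322)),("pl nl",(230,155),(306,318)),
 ("rim far back",(752,103),(763,103)),("rim near back",(725,190),(758,260)),("rim far spout",(347,20),(340,83)),
 ("bin back near",(38,188),(55,235)),("bin back far",(120,97),(82,68))]:
    print(nm,*tri(sz(*s),tz(*t)))
for x,y in[(82,262),(290,320)]: print("bin bottom",onz("scene",*sz(x,y),0))
for x,y in [(320,395),(410,400),(625,460),(680,292)]: print("base",onz("scene",*sz(x,y),0.003))
for x,y in [(660,315),(662,258)]: print("base top",onz("top",*tz(x,y),0.003))
E
```

```text
pl fl [0.5051 0.0193 0.192 ] 0.0015552026555246017
pl fr [ 0.5024 -0.021   0.1932] 0.0015170283435686127
pl nr [ 0.4539 -0.019   0.1906] 0.0022270060382691844
pl nl [0.4567 0.0227 0.1914] 0.0032279896510560686
rim far back [ 0.5816 -0.2461  0.1927] 0.00010222958367969815
rim near back [ 0.4882 -0.2409  0.2029] 0.006201784953214043
rim far spout [0.5943 0.0042 0.1946] 0.0024821236470218017
bin back near [0.5155 0.2015 0.0764] 0.0051581711521397535
bin back far [0.6271 0.1931 0.0724] 0.005067329151387373
bin bottom [0.529  0.1885 0.    ]
bin bottom [0.5178 0.0274 0.    ]
base [ 0.4596 -0.0166  0.003 ]
base [ 0.4718 -0.0722  0.003 ]
base [ 0.4637 -0.2105  0.003 ]
base [ 0.6141 -0.217   0.003 ]
base top [ 0.4601 -0.2092  0.003 ]
base top [ 0.5013 -0.2116  0.003 ]
```

```bash
cat >> h.py <<'E'
def fitline(pts): 
    vx,vy,x,y=cv2.fitLine(np.float32(pts),cv2.DIST_HUBER,0,.01,.01).ravel(); return np.array([x,y]),np.array([vx,vy])
def notblue(im):
    h=cv2.cvtColor(im,cv2.COLOR_RGB2HSV); return ((h[...,1]<80)).astype(np.uint8)
def edge_cols(m,cols,v0,v1,last=False):
    out=[]
    for c in cols:
        k=np.nonzero(m[v0:v1,c])[0]
        if len(k): out.append((c,v0+(k[-1]+.5 if last else k[0]-.5)))
    return np.array(out)
def edge_rows(m,rows,u0,u1,last=False):
    out=[]
    for r in rows:
        k=np.nonzero(m[r,u0:u1])[0]
        if len(k): out.append((u0+(k[-1]+.5 if last else k[0]-.5),r))
    return np.array(out)
def wline(n,pts,z):
    W=np.array([onz(n,u,v,z)[:2] for u,v in pts]);return fitline(W)
E
python3 - <<'E'
from h import *
np.set_printoptions(precision=4,suppress=True)
im=cv2.imread("pics/top0.png")[:,:,::-1].copy();m=notblue(im)
cv2.imwrite("pics/m0.png",cv2.resize(m[150:245,120:330]*255,None,fx=3.8,fy=3.8,interpolation=cv2.INTER_NEAREST))
h=cv2.cvtColor(im,cv2.COLOR_RGB2HSV);print(h[200,125],h[193,137],h[200,160],h[240,240])
def rep(nm,pts,z):
    p,d=wline("top",pts,z);print(nm,p,d,"slope",d[0]/d[1],d[1]/d[0])
rep("bin far rim",edge_cols(m,range(146,203),160,190),.076)
rep("bin near rim",edge_cols(m,range(140,195),200,225,True),.076)
rep("bin back rim",edge_rows(m,range(174,208),125,160),.076)
rep("tray far rim",edge_cols(m,[*range(214,235),*range(285,316)],160,185),.193)
rep("tray back rim",edge_rows(m,range(182,214),300,330,True),.193)
rep("tray near",edge_cols(m,range(300,316),205,220+4,True),.193)
rep("plate l",edge_rows(m,range(216,231),190,210),.192)
rep("plate n",edge_cols(m,range(204,218),220,240,True),.192)
E
```

```text
[100  78 114] [ 23  13 162] [ 25  15 207] [101  78 111]
bin far rim [0.6459 0.113 ] [ 0.0172 -0.9999] slope -0.017162772 -58.265648
bin near rim [0.4831 0.1069] [ 0.0085 -1.    ] slope -0.008468071 -118.09065
bin back rim [0.5526 0.2266] [0.9979 0.0645] slope 15.471385 0.064635456
tray far rim [ 0.6216 -0.1089] [0.0041 1.    ] slope 0.004057863 246.43515
tray back rim [ 0.525  -0.2611] [0.9999 0.0115] slope 86.6233 0.011544238
tray near [ 0.4798 -0.2087] [ 0.129  -0.9916] slope -0.13012733 -7.684781
plate l [0.4808 0.0475] [0.9952 0.0982] slope 10.135103 0.09866698
plate n [0.4454 0.0019] [0.0081 1.    ] slope 0.008115903 123.21488
```

View pics/m0.png

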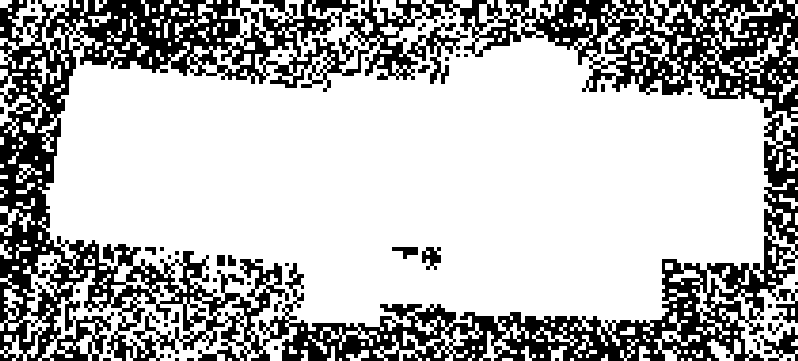

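```bash
sed -i 's/h\[...,1\]<80/h[...,1]<50/' h.py
cat > meas.py <<'E'
from h import *
np.set_printoptions(precision=4,suppress=True)
import sys
im=cv2.imread(sys.argv[1])[:,:,::-1].copy();m=notblue(im)
def rep(nm,pts,z):
    p,d=wline("top",pts,z);d=d*np.sign(d[np.argmax(abs(d))]);yaw=np.arctan2(-d[0],d[1]) if abs(d[1])>abs(d[0]) else np.arctan2(d[1],d[0])
    print(nm,p,"yaw",yaw);return p,d
rep("bin far rim",edge_cols(m,range(146,203),160,190),.076)
rep("bin near rim",edge_cols(m,range(140,195),200,225,True),.076)
rep("bin back rim",edge_rows(m,range(174,208),125,160),.076)
rep("tray far rim",edge_cols(m,[*range(214,235),*range(285,316)],160,185),.193)
rep("tray back rim",edge_rows(m,range(182,214),300,330,True),.193)
rep("tray near",edge_cols(m,range(296,316),205,220+4,True),.193)
rep("plate l",edge_rows(m,range(216,231),190,210),.192)
rep("plate n",edge_cols(m,range(204,218),220,240,True),.192)
rep("plate r",edge_rows(m,range(214,229),210,222,True),.192)
E
python3 meas.py pics/top0.png
```

```text
bin far rim [0.6218 0.1164] yaw -0.12033411
bin near rim [0.5056 0.1222] yaw -0.120081626
bin back rim [0.5689 0.2049] yaw -0.10621713
tray far rim [ 0.5898 -0.1251] yaw -0.05613788
tray back rim [ 0.5348 -0.2438] yaw -0.03220282
tray near [ 0.4889 -0.2098] yaw -0.072463594
plate l [0.4807 0.0324] yaw 0.77142763
plate n [0.4541 0.0022] yaw -0.0071622888
plate r [ 0.483  -0.0216] yaw 0.037028946
```

Request:
drive_tool([
  [-435,-197,0],
  [-435,-197,0],
  [-435,-197,0],
  [-435,-197,0],
  [-435,-197,0],
  [-435,-197,0],
  [-435,-197,0],
  [-435,-197,60],
  [-435,-197,60],
  [-435,-197,60],
  [-435,-197,60],
  [-435,-197,60],
  [-435,-197,60],
  [-435,-197,60],
], claw=[50,50,50,50,50,50,50,50,50,50,50,50,50,50], roll=[1.285,1.285,1.285,1.285,1.285,1.285,1.285,1.285,1.285,1.285,1.285,1.285,1.285,1.285])

```text
time_s: 1.5
eef_pos: [0.5779, 0.2462, 0.1753]
eef_rot: [3.141, -0.001, 1.453]
force: [-0.2, -0.1, 0.4]
finger_gap: 0.543
```

Run:
```python
from h import *
im=camera("top"); cv2.imwrite("pics/top1.png",im[:,:,::-1]);im2=camera("scene");cv2.imwrite("pics/scene1.png",im2[:,:,::-1])
cv2.imwrite("pics/both1.png",np.hstack([cv2.resize(im[100:260,80:340],(400,246)),cv2.resize(im2[100:280,80:380],(400,246))])[:,:,::-1])
print(sense())
```

```text
{'time_s': 1.6, 'qpos': array([-0.41252734,  0.48718885, -0.04248329,  1.6742888 ,  0.02317159,
        0.97949912, -0.58137797]), 'dq': array([2.03905489e-03, 1.35943479e-03, 9.12212718e-03, 9.28004143e-05,
       1.70572285e-03, 5.20376773e-04, 1.68079405e-03]), 'tau': array([ 1.15412129e-01, -5.60734141e+01, -1.00703104e-01, -2.61958802e+01,
       -6.39979751e-02, -1.53200253e-02, -2.43014096e-03]), 'eef_pos': array([0.57816234, 0.24570141, 0.17544232]), 'eef_rot': array([ 3.14100262e+00, -1.14427773e-03,  1.45238799e+00]), 'force': array([ 0.01817536,  0.34672143, -0.32443704]), 'moment': array([-0.081838  ,  0.0944711 ,  0.03561018]), 'finger_gap': 0.5470844538826728}
```

View pics/both1.png

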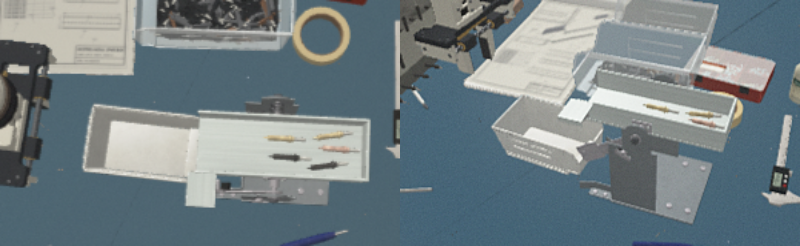

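Request:
drive_tool([
  [0,0,45],
  [0,0,90],
  [0,0,134],
  [0,0,134],
  [0,0,134],
], claw=[50,50,50,50,50], roll=[0,0,0,0,0])

```text
time_s: 2.1
eef_pos: [0.5782, 0.2445, 0.0409]
eef_rot: [-3.14, 0.001, 1.451]
force: [-0.1, 0.1, 0.5]
finger_gap: 0.547
```

```bash
cat > snap.py <<'E'
from h import *
import sys
k=sys.argv[1]
im=camera("top");im2=camera("scene")
cv2.imwrite(f"pics/top{k}.png",im[:,:,::-1]);cv2.imwrite(f"pics/scene{k}.png",im2[:,:,::-1])
a=cv2.resize(im[140:250,90:340],(800,352),interpolation=cv2.INTER_CUBIC);b=cv2.resize(im2[150:270,60:360],(600,240),interpolation=cv2.INTER_CUBIC)
b=cv2.copyMakeBorder(b,0,0,0,200,cv2.BORDER_CONSTANT)
cv2.imwrite(f"pics/both{k}.png",np.vstack([a,b])[:,:,::-1])
s=sense();print(s['time_s'],s['eef_pos'],s['eef_rot'],s['force'],s['finger_gap'])
E
python3 snap.py 2
```

```text
2.2 [0.58075878 0.24531194 0.04369912] [ 3.13766200e+00 -2.60429369e-03  1.45029107e+00] [ 0.37761677  0.3680884  -0.31886265] 0.5485362178818058
```

View pics/both2.png

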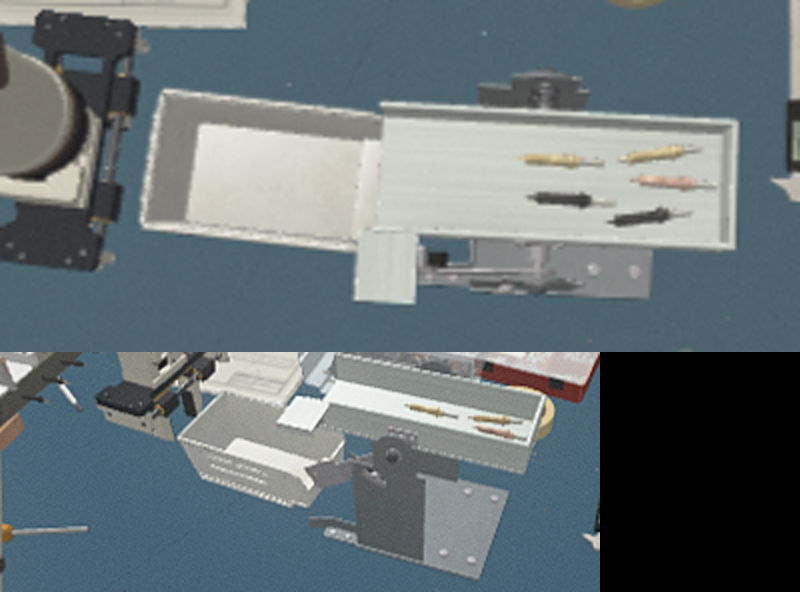

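Run:
```python
from h import *
np.set_printoptions(precision=4,suppress=True)
R=np.array([[np.cos(.054),-np.sin(.054)],[np.sin(.054),np.cos(.054)]]);piv=np.array([.5445,-.11])
for s,z in [((293,342),.018),((296,358),0),((320,375),.0),((383,355),.018),((380,363),0.018)]:
    w=onz("scene",*sz(*s),z);print(w,R@(w[:2]-piv))
w=onz("top",*tz(405,268),.0);
```

```text
[0.4844 0.0103 0.018 ] [-0.0665  0.1168]
[0.4871 0.0109 0.    ] [-0.0639  0.1176]
[ 0.4777 -0.0094 -0.    ] [-0.0721  0.0969]
[ 0.4901 -0.0487  0.018 ] [-0.0576  0.0583]
[ 0.4831 -0.0491  0.018 ] [-0.0646  0.0575]
```

Request:
drive_tool([
  [-10,0,0],
  [-20,0,0],
  [-27,0,0],
  [-34,0,0],
  [-40,0,0],
], claw=[50,50,50,50,50], roll=[0,0,0,0,0])

```text
time_s: 2.7
eef_pos: [0.5742, 0.2036, 0.0412]
eef_rot: [3.141, -0.001, 1.449]
force: [-1.1, 1.2, 0.1]
finger_gap: 0.546
```

```bash
python3 snap.py 3; python3 meas.py pics/top3.png | head -3
```

```text
2.8 [0.57398959 0.20281    0.04082993] [3.14158326e+00 4.89167102e-04 1.44825232e+00] [-0.1629933  -0.39981453  0.55221748] 0.5459877131186591
bin far rim [0.6191 0.0966] yaw -0.12572034
bin near rim [0.5041 0.1148] yaw -0.12513408
bin back rim [0.5608 0.2307] yaw 0.037541207
```

View pics/both3.png

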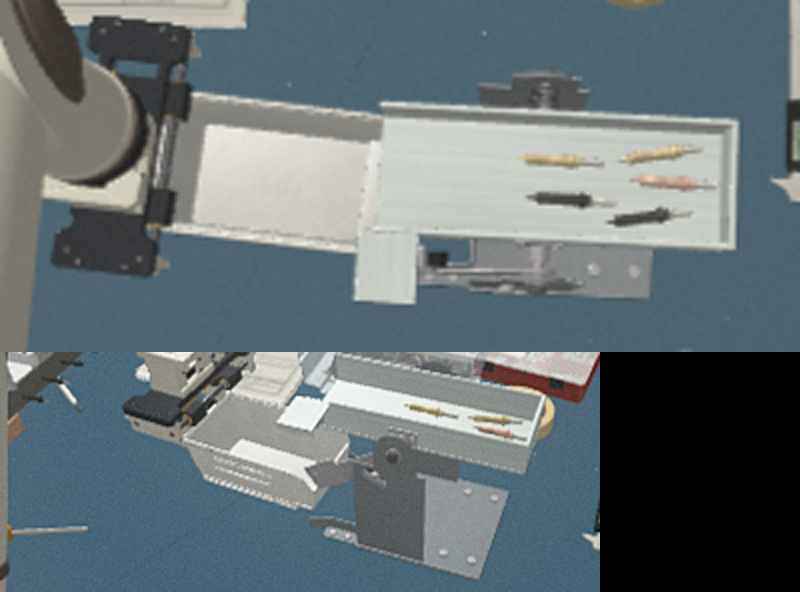

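Request:
drive_tool([
  [-5,-1,0],
  [-10,-2,0],
  [-15,-3,0],
  [-20,-4,0],
  [-25,-5,0],
  [-30,-6,0],
  [-35,-7,0],
  [-40,-8,0],
  [-45,-9,0],
  [-45,-9,0],
], claw=[50,50,50,50,50,50,50,50,50,50], roll=[-0.008,-0.016,-0.024,-0.032,-0.04,-0.048,-0.056,-0.062,-0.067,-0.067])

```text
time_s: 3.8
eef_pos: [0.5592, 0.1593, 0.0406]
eef_rot: [-3.141, 0.001, 1.516]
force: [-0.3, 0.1, -0.6]
finger_gap: 0.545
```

```bash
python3 snap.py 4; python3 meas.py pics/top4.png | head -3
```

```text
3.9 [0.55936174 0.16014057 0.04060868] [-3.14119650e+00  3.89170145e-04  1.51626916e+00] [-0.05771437 -0.19692061  0.39378632] 0.5474108110471365
bin far rim [0.6262 0.0973] yaw -0.35126567
bin near rim [0.4911 0.1233] yaw 0.13968751
bin back rim [0.5608 0.2307] yaw 0.037541207
```

View pics/both4.png

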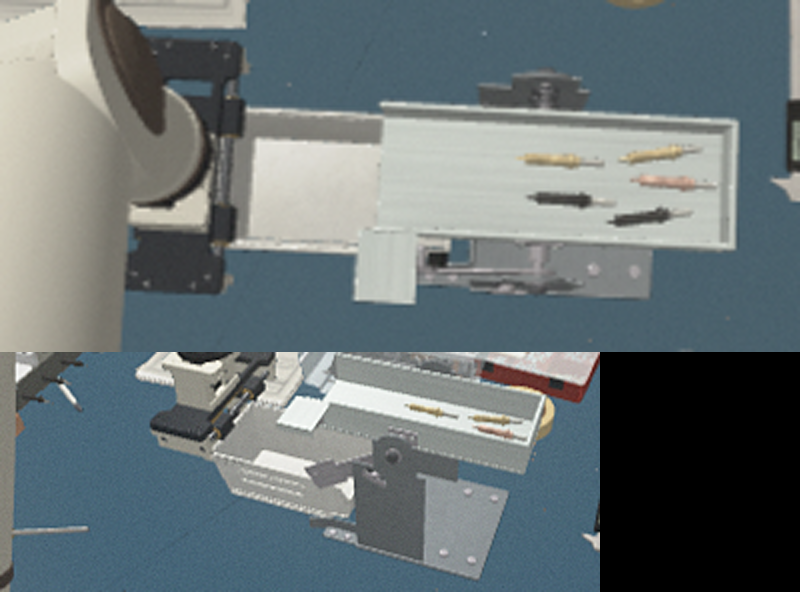

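Request:
drive_tool([
  [-5,0,0],
  [-10,0,0],
  [-15,0,0],
  [-18,0,0],
], claw=[50,50,50,50], roll=[0,0,0,0])

```text
time_s: 4.3
eef_pos: [0.5586, 0.1418, 0.0407]
eef_rot: [-3.142, 0.0, 1.516]
force: [0.7, 0.6, 0.7]
finger_gap: 0.545
```

Request:
drive_tool([
  [-2,0,0],
  [-3,0,0],
], claw=[50,50], roll=[0,0])

```text
time_s: 4.5
eef_pos: [0.5584, 0.14, 0.0408]
eef_rot: [3.141, -0.001, 1.517]
force: [0.6, 2.3, 0.8]
finger_gap: 0.543
```

Request:
drive_tool([
  [-2,0,0],
  [-3,0,0],
], claw=[50,50], roll=[0,0])

```text
time_s: 4.7
eef_pos: [0.5583, 0.1397, 0.0411]
eef_rot: [3.141, -0.003, 1.518]
force: [-0.0, 7.6, 0.9]
finger_gap: 0.545
```

```bash
python3 snap.py 5
python3 - <<'E'
import cv2
a=cv2.imread("pics/scene5.png")[175:260,150:290]; cv2.imwrite("pics/s5z.png",cv2.resize(a,None,fx=5.6,fy=5.6,interpolation=cv2.INTER_CUBIC))
E
```

```text
4.8 [0.55829803 0.13978442 0.04113703] [ 3.14092183 -0.00331551  1.51868163] [-0.35863995  6.43435036  0.52551271] 0.5462555635559445
```

View pics/s5z.png

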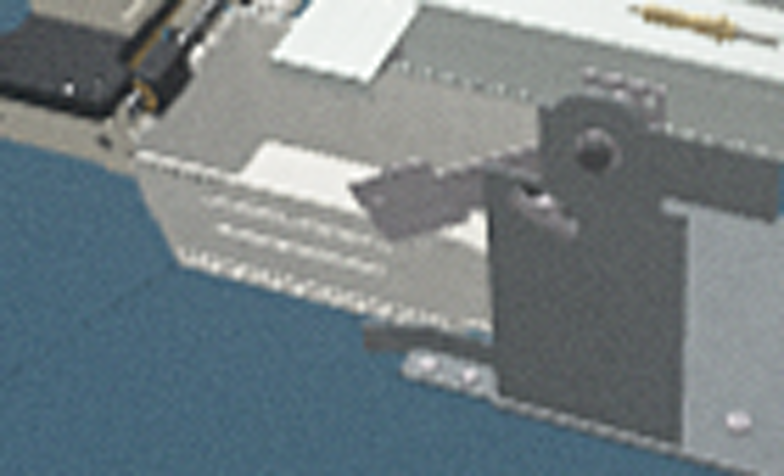

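View pics/both5.png

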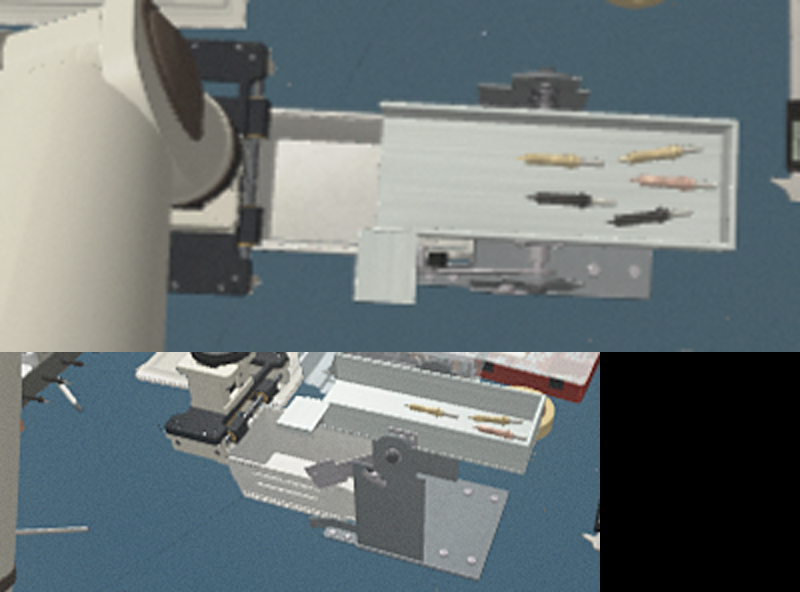

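Request:
drive_tool([
  [-1,0,0],
  [-2,0,0],
  [-2,0,0],
], claw=[50,50,50], roll=[0,0,0])

```text
time_s: 5.1
eef_pos: [0.5582, 0.1397, 0.0414]
eef_rot: [3.141, -0.005, 1.52]
force: [-1.4, 10.0, 2.0]
finger_gap: 0.545
```

Run:
```python
from h import *
np.set_printoptions(precision=4,suppress=True)
s=sense();print(s['eef_pos'],s['eef_rot'],s['force'],s['moment'])
print(onz("top",90+475/3.2,140+255/3.2,.048),onz("top",90+475/3.2,140+255/3.2,.03))
R=np.array([[np.cos(.054),-np.sin(.054)],[np.sin(.054),np.cos(.054)]]);piv=np.array([.5445,-.11])
print(R@(s['eef_pos'][:2]-piv))
```

```text
[0.5582 0.1397 0.0414] [ 3.1405 -0.0052  1.5197] [-1.4221 10.005   1.9673] [ 1.8602  0.2969 -0.3058]
[ 0.4946 -0.0582  0.048 ] [ 0.4957 -0.058   0.03  ]
[0.0002 0.2501]
```

Request:
drive_tool([
  [0,0,0],
  [0,0,0],
  [0,0,0],
], claw=[50,50,50], roll=[0.008,0.012,0.012])

```text
time_s: 5.4
eef_pos: [0.5591, 0.1397, 0.0417]
eef_rot: [3.139, -0.005, 1.51]
force: [0.2, 10.0, 1.3]
finger_gap: 0.544
```

Run:
```python
from h import *
np.set_printoptions(precision=4,suppress=True)
s=sense();print(s['eef_pos'],s['eef_rot'],s['force'],s['moment'])
```

```text
[0.5591 0.1397 0.0417] [ 3.1387 -0.005   1.5095] [0.1989 9.9671 1.3042] [ 1.7047 -0.0964  0.2619]
```

Request:
drive_tool([
  [10,0,0],
  [40,0,0],
  [50,0,0],
  [50,0,-50],
  [50,0,-100],
  [50,0,-150],
  [50,0,-200],
  [50,0,-210],
], claw=[50,50,50,0,0,0,0,0], roll=[0,0,0,0,0,0,0,0])

```text
time_s: 6.2
eef_pos: [0.5648, 0.185, 0.2576]
eef_rot: [3.132, -0.004, 1.504]
force: [1.1, 0.3, 1.2]
finger_gap: 0.16
```

```bash
python3 snap.py 6
python3 - <<'E'
from h import *
np.set_printoptions(precision=4,suppress=True)
im=cv2.imread("pics/top6.png")[:,:,::-1].copy();m=notblue(im)
print(fitline(edge_rows(m,range(176,212),120,200)))
E
```

```text
6.3 [0.56287016 0.18434619 0.25324025] [ 3.13696553e+00 -1.30556680e-03  1.50426180e+00] [ 1.23519946 -0.95546869 -0.64492623] 0.07315761162841192
(array([139.0078, 194.2406], dtype=float32), array([0.9036, 0.4284], dtype=float32))
```

View pics/both6.png

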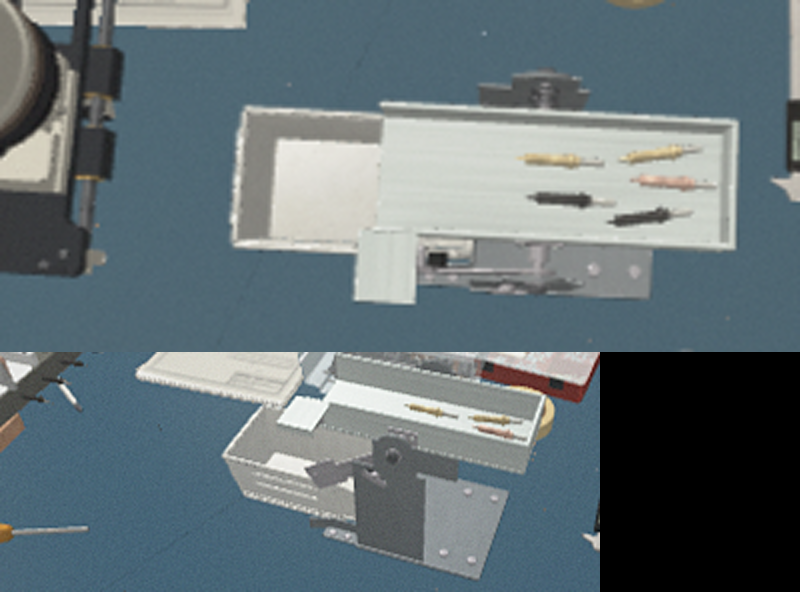

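Run:
```python
from h import *
np.set_printoptions(precision=4,suppress=True)
im=cv2.imread("pics/top6.png")[:,:,::-1].copy();m=notblue(im)
def rep(nm,pts,z):
    p,d=wline("top",pts,z);d=d*np.sign(d[np.argmax(abs(d))]);print(nm,p,np.arctan2(-d[0],d[1]) if abs(d[1])>abs(d[0]) else np.arctan2(d[1],d[0]))
rep("back",edge_rows(m,range(177,212),155,185),.076)
rep("far",edge_cols(m,range(172,205),165,185),.076)
rep("near",edge_cols(m,range(168,198),205,222,True),.076)
rep("trayfar",edge_cols(m,[*range(214,238),*range(278,316)],165,185),.193)
s=sense();t=np.array([.480,.002,.205]);y=s['eef_rot'][2]
d=t-s['eef_pos'];print(d,d[0]*np.cos(y)+d[1]*np.sin(y),d[0]*np.sin(y)-d[1]*np.cos(y))
```

```text
back [0.5597 0.1355] -0.061891925
far [0.6133 0.074 ] -0.06367179
near [0.4982 0.0931] -0.058328353
trayfar [ 0.5894 -0.1288] -0.055459097
[-0.0829 -0.1823 -0.0482] -0.18745239234928357 -0.07056343390064085
```

Request:
drive_tool([
  [-45,-17,0],
  [-90,-34,0],
  [-135,-51,0],
  [-180,-68,0],
  [-187,-71,0],
  [-187,-71,10],
  [-187,-71,25],
  [-187,-71,25],
], claw=[0,0,0,0,0,0,0,0], roll=[0,0,0,0,0,0,0,0])

```text
time_s: 7.1
eef_pos: [0.4763, 0.0042, 0.2223]
eef_rot: [-3.136, 0.0, 1.507]
force: [0.4, 0.6, -0.8]
finger_gap: 0.006
```

```bash
python3 snap.py 7
python3 - <<'E'
import cv2
a=cv2.imread("pics/scene7.png")[125:260,150:350]; cv2.imwrite("pics/s7z.png",cv2.resize(a,None,fx=4,fy=4,interpolation=cv2.INTER_CUBIC))
E
```

```text
7.2 [0.47774736 0.00404106 0.22431266] [-3.13865767e+00  4.47031476e-05  1.50709746e+00] [ 0.42375174 -0.26557352  1.14332799] 0.004679682636310726
```

View pics/s7z.png

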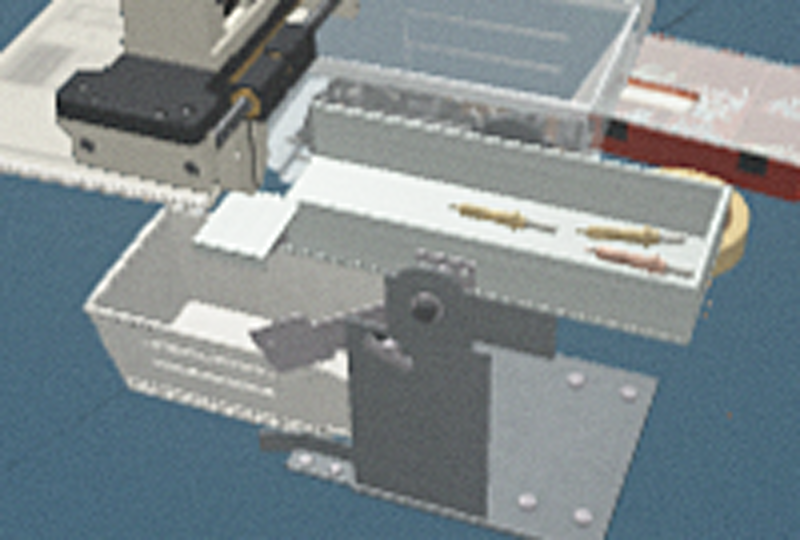

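Request:
drive_tool([
  [0,0,10],
  [0,0,18],
  [0,0,22],
  [0,0,26],
  [0,0,29],
], claw=[0,0,0,0,0], roll=[0,0,0,0,0])

```text
time_s: 7.7
eef_pos: [0.4783, 0.0031, 0.1966]
eef_rot: [-3.142, -0.001, 1.505]
force: [-1.3, 0.8, 3.7]
finger_gap: 0.005
```

Request:
drive_tool([
  [0,0,4],
  [0,0,8],
  [0,0,12],
  [0,0,16],
  [0,0,20],
], claw=[0,0,0,0,0], roll=[0,0,0,0,0])

```text
time_s: 8.2
eef_pos: [0.4788, 0.0032, 0.1767]
eef_rot: [3.14, -0.001, 1.505]
force: [-0.1, 4.4, 4.1]
finger_gap: 0.004
```

```bash
python3 snap.py 8
```

```text
8.3 [0.47852663 0.0028677  0.17637   ] [ 3.14122890e+00 -1.96984628e-04  1.50509777e+00] [0.87335646 3.60496794 3.82458809] 0.00234042124359118
```

View pics/both8.png

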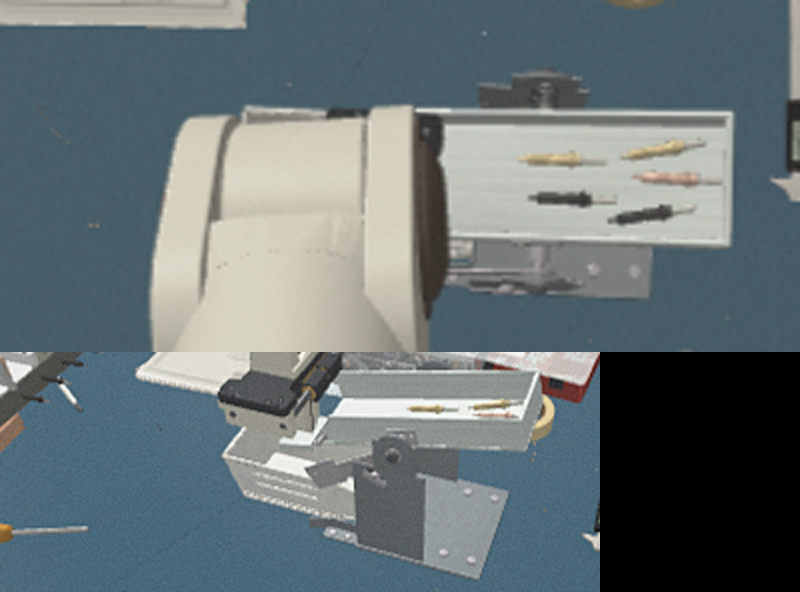

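Request:
drive_tool([
  [0,0,3],
  [0,0,6],
  [0,0,9],
  [0,0,12],
  [0,0,14],
], claw=[0,0,0,0,0], roll=[0,0,0,0,0])

```text
time_s: 8.8
eef_pos: [0.4785, 0.0024, 0.1625]
eef_rot: [3.141, 0.0, 1.505]
force: [1.6, 3.1, 3.8]
finger_gap: 0.006
```

Request:
drive_tool([
  [0,0,2],
  [0,0,4],
  [0,0,5],
], claw=[0,0,0], roll=[0,0,0])

```text
time_s: 9.1
eef_pos: [0.4784, 0.002, 0.1576]
eef_rot: [3.141, 0.001, 1.504]
force: [1.2, 0.9, 4.6]
finger_gap: 0.003
```

Request:
drive_tool([
  [0,0,1],
  [0,0,2],
  [0,0,3],
], claw=[0,0,0], roll=[0,0,0])

```text
time_s: 9.4
eef_pos: [0.4781, 0.0021, 0.1546]
eef_rot: [-3.141, 0.001, 1.504]
force: [0.3, 0.3, 3.7]
finger_gap: 0.007
```

Request:
drive_tool([
  [0,0,1],
  [0,0,2],
  [0,0,3],
], claw=[0,0,0], roll=[0,0,0])

```text
time_s: 9.7
eef_pos: [0.4779, 0.0025, 0.1515]
eef_rot: [-3.141, 0.0, 1.505]
force: [-0.1, -0.1, 4.3]
finger_gap: 0.003
```

Request:
drive_tool([
  [0,0,1],
  [0,0,2],
], claw=[0,0], roll=[0,0])

```text
time_s: 9.9
eef_pos: [0.4779, 0.0026, 0.1495]
eef_rot: [-3.141, 0.0, 1.505]
force: [0.3, -0.1, 4.8]
finger_gap: 0.004
```

Request:
drive_tool([
  [0,0,1],
  [0,0,2],
], claw=[0,0], roll=[0,0])

```text
time_s: 10.1
eef_pos: [0.478, 0.0027, 0.1476]
eef_rot: [-3.141, -0.0, 1.505]
force: [-0.2, -1.3, 4.0]
finger_gap: 0.004
```

Request:
drive_tool([
  [0,0,1],
  [0,0,2],
], claw=[0,0], roll=[0,0])

```text
time_s: 10.3
eef_pos: [0.4782, 0.0027, 0.1458]
eef_rot: [-3.141, -0.0, 1.505]
force: [-1.8, -0.6, 8.5]
finger_gap: 0.005
```

Force is rising towards the catch; 1 mm at a time now.

Request:
drive_tool([
  [0,0,1],
], claw=[0], roll=[0])

```text
time_s: 10.4
eef_pos: [0.4783, 0.0027, 0.145]
eef_rot: [3.142, -0.0, 1.505]
force: [-1.9, -0.7, 9.9]
finger_gap: 0.006
```

Request:
drive_tool([
  [0,0,1],
], claw=[0], roll=[0])

```text
time_s: 10.5
eef_pos: [0.4784, 0.0027, 0.1441]
eef_rot: [3.141, -0.0, 1.505]
force: [-1.4, -0.9, 9.5]
finger_gap: 0.008
```

Request:
drive_tool([
  [0,0,1],
], claw=[0], roll=[0])

```text
time_s: 10.6
eef_pos: [0.4785, 0.0027, 0.1431]
eef_rot: [3.141, -0.0, 1.505]
force: [-0.7, -0.2, 7.6]
finger_gap: 0.006
```

Request:
drive_tool([
  [0,0,1],
], claw=[0], roll=[0])

```text
time_s: 10.7
eef_pos: [0.4785, 0.0028, 0.142]
eef_rot: [3.141, -0.0, 1.505]
force: [-0.1, -0.5, 6.3]
finger_gap: 0.005
```

Request:
drive_tool([
  [0,0,1],
], claw=[0], roll=[0])

```text
time_s: 10.8
eef_pos: [0.4785, 0.0028, 0.1409]
eef_rot: [3.141, -0.0, 1.505]
force: [-0.1, -0.2, 5.1]
finger_gap: 0.006
```

Request:
drive_tool([
  [0,0,1],
], claw=[0], roll=[0])

```text
time_s: 10.9
eef_pos: [0.4785, 0.0028, 0.1398]
eef_rot: [3.141, -0.0, 1.505]
force: [0.7, -0.9, 3.6]
finger_gap: 0.004
```

Request:
drive_tool([
  [0,0,1],
], claw=[0], roll=[0])

```text
time_s: 11.0
eef_pos: [0.4784, 0.0028, 0.1386]
eef_rot: [3.141, -0.0, 1.505]
force: [0.1, -0.0, 3.0]
finger_gap: 0.005
```

Request:
drive_tool([
  [0,0,1],
], claw=[0], roll=[0])

```text
time_s: 11.1
eef_pos: [0.4781, 0.0028, 0.1374]
eef_rot: [-3.141, -0.0, 1.505]
force: [0.6, -0.5, 0.1]
finger_gap: 0.005
```

Request:
drive_tool([
  [0,0,0.5],
], claw=[0], roll=[0])

```text
time_s: 11.2
eef_pos: [0.4777, 0.0028, 0.1367]
eef_rot: [-3.14, -0.0, 1.505]
force: [0.7, -0.3, 0.9]
finger_gap: 0.007
```

Request:
drive_tool([
  [0,0,0.5],
], claw=[0], roll=[0])

```text
time_s: 11.3
eef_pos: [0.4776, 0.0027, 0.1362]
eef_rot: [-3.14, 0.0, 1.505]
force: [0.8, -0.4, 0.3]
finger_gap: 0.009
```

```bash
python3 snap.py 9;  python3 - <<'E'
import cv2
a=cv2.imread("pics/scene9.png")[125:260,150:350]; cv2.imwrite("pics/s9z.png",cv2.resize(a,None,fx=4,fy=4,interpolation=cv2.INTER_CUBIC))
E
```

```text
11.4 [0.47771427 0.00268693 0.13630303] [-3.14045953e+00  5.10319097e-05  1.50482494e+00] [-0.26205013  0.61071313 -0.20827293] 0.007046379374826959
```

View pics/s9z.png

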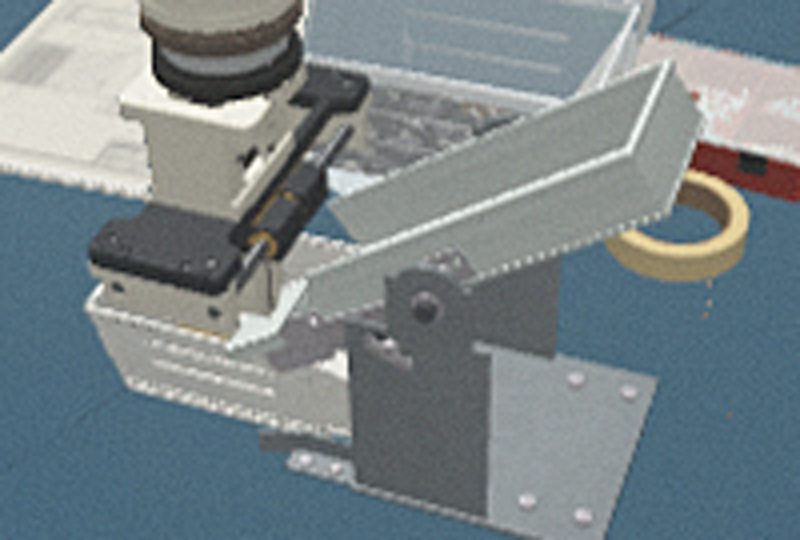

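View pics/both9.png

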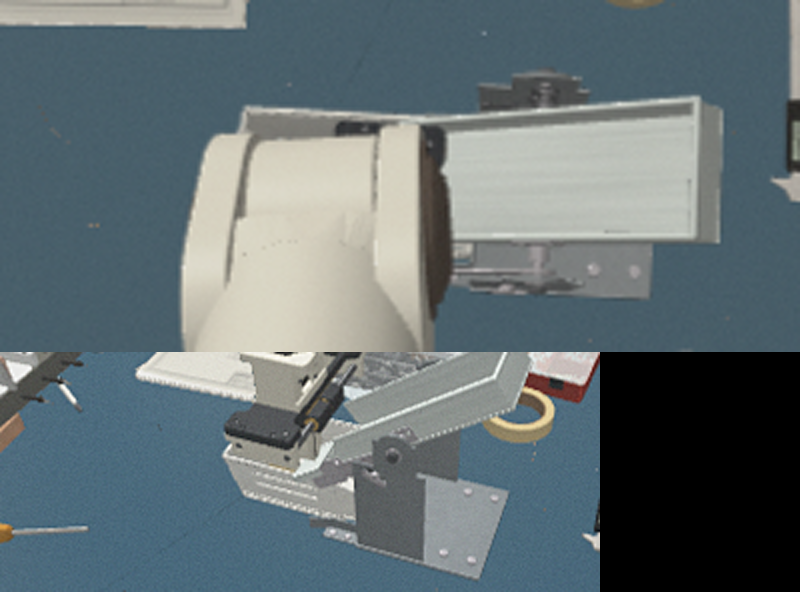

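Request:
drive_tool([
  [0,0,0.7],
], claw=[0], roll=[0])

```text
time_s: 11.5
eef_pos: [0.4779, 0.0027, 0.1358]
eef_rot: [-3.141, 0.0, 1.505]
force: [-0.5, 0.3, 1.4]
finger_gap: 0.003
```

Request:
drive_tool([
  [0,0,0.7],
], claw=[0], roll=[0])

```text
time_s: 11.6
eef_pos: [0.4781, 0.0027, 0.1353]
eef_rot: [-3.141, -0.0, 1.505]
force: [-1.0, 0.4, 3.9]
finger_gap: 0.005
```

Request:
drive_tool([
  [0,0,-3],
  [0,0,-10],
  [0,0,-30],
  [0,0,-70],
  [0,0,-120],
  [40,0,-120],
  [90,0,-120],
  [140,0,-120],
  [190,0,-120],
  [200,0,-120],
], claw=[0,0,0,0,0,0,0,0,0,0], roll=[0,0,0,0,0,0,0,0,0,0])

```text
time_s: 12.6
eef_pos: [0.4904, 0.2096, 0.2561]
eef_rot: [3.141, -0.004, 1.513]
force: [-0.8, -0.1, 0.2]
finger_gap: 0.0
```

```bash
python3 snap.py 10;  python3 - <<'E'
import cv2
a=cv2.imread("pics/scene10.png")[125:260,150:350]; cv2.imwrite("pics/s10z.png",cv2.resize(a,None,fx=4,fy=4,interpolation=cv2.INTER_CUBIC))
E
```

```text
12.7 [0.49091261 0.2046671  0.25554275] [-3.14150511e+00 -6.04464752e-04  1.50954913e+00] [-0.17456407 -0.37668476 -0.49769275] 0.0054178730210246145
```

View pics/s10z.png

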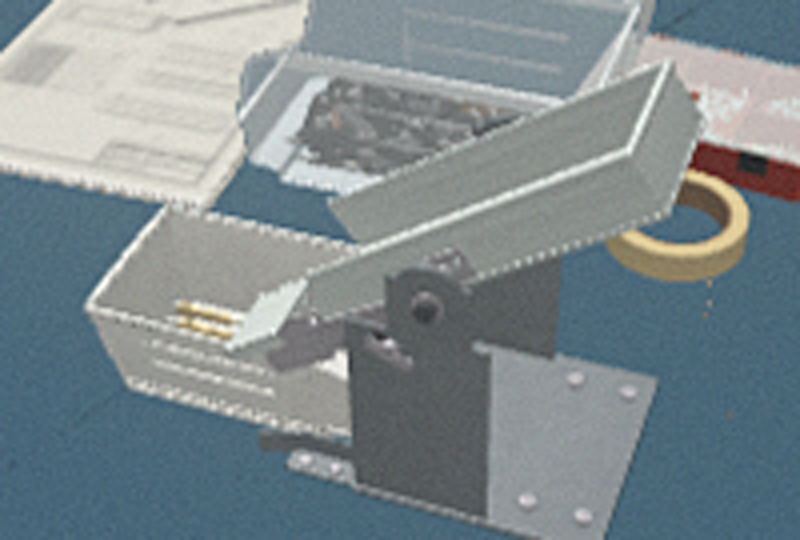

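View pics/top10.png

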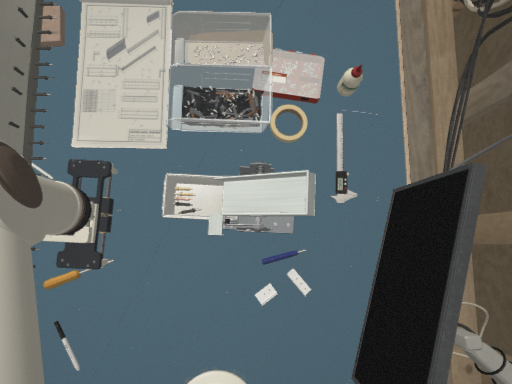

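View pics/both10.png

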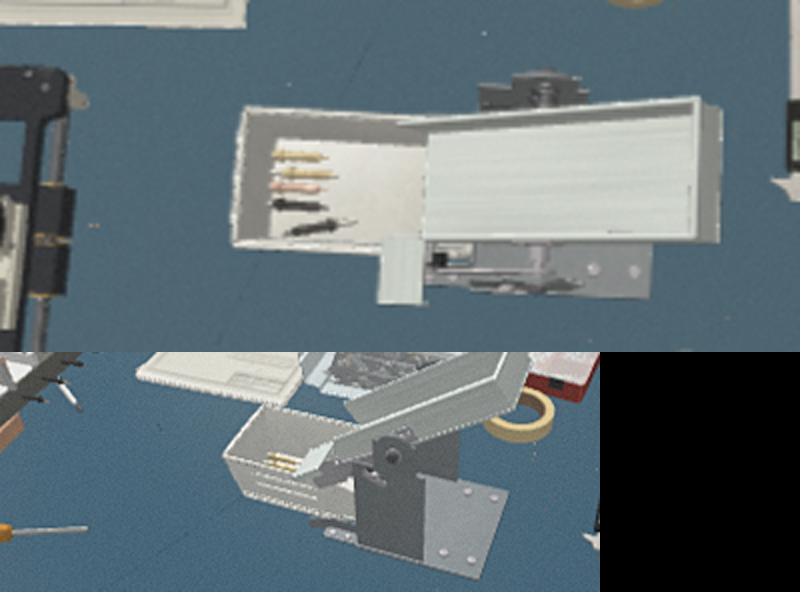

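Run:
```python
from h import *
np.set_printoptions(precision=4,suppress=True)
for k in ("6","10"):
    im=cv2.imread(f"pics/top{k}.png")[:,:,::-1].copy();m=notblue(im)
    for nm,pts in [("back",edge_rows(m,range(177,212),155,185)),("far",edge_cols(m,range(172,205),165,185)),("near",edge_cols(m,range(168,198),205,222,True))]:
        p,d=wline("top",pts,.076);print(k,nm,p,d)
a=cv2.imread("pics/scene6.png").astype(int);im=camera("scene")[:,:,::-1];b=cv2.imread("pics/scene10.png").astype(int)
print("tray still:",abs(im[125:230,225:330].astype(int)-b[125:230,225:330]).mean())
```

```text
6 back [0.5597 0.1355] [ 0.9981 -0.0619]
6 far [0.6133 0.074 ] [0.0636 0.998 ]
6 near [0.4982 0.0931] [0.0583 0.9983]
10 back [0.5615 0.1356] [ 0.9979 -0.0647]
10 far [0.6128 0.0643] [0.065  0.9979]
10 near [0.4974 0.0803] [0.0585 0.9983]
tray still: 3.046893424036281
```

The bin has not moved, the tray is holding by itself, and the robot is clear of everything.

```bash
python3 -c "
from workcell import *
print(job_done())"
```

```text
the job is handed in; nothing more can be done
None
```

The job is done and handed in. The bin is home under the spout, the tray is caught in its tipped position, and all five sheet holders lie in the bin.

- **Bin:** I slid it home with two open fingers on its back wall, turning it square on the way. It stopped solidly against the crossbar at about 10 N. The measured bin angle was about -0.06 rad against the stand's -0.055 rad. After the tipping the bin's edges were still within about 1 mm of where I had left them.
- **Tray:** I pushed the thumb plate down in small steps. The push rose to about 10 N, fell to near zero at the catch, and I then felt the rubber stop at about 4 N. None of the force readings came near 25 N; they were taken at the end of each short move. After I withdrew, the tray stayed tipped in later pictures.
- **Bystanders:** the tape roll, deburring tool and calliper look unmoved in the top picture. I checked them by eye only.
- **Disagreement:** at the start, single-view points on the bin's base in the side camera were about 10 mm off the top view. I settled it by feeling for contact, and no check failed at the end.

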